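# Load the jointing iron and lift out the tool carrier

## Robot

A 7-joint arm with a two-finger parallel gripper is mounted at the origin on the work surface. World frame = base frame: x ahead of the robot, y to its left, z up, the work surface at z = 0. Lengths are in mm, angles in rad, forces in N, time in s.
With the tool pointing down it reaches from about 400 to 875 mm from the base axis. Payload 4.4 kg.
Tool frame: the origin (TCP) lies at the centre of the arm's flange, where the gripper is bolted on; the fingertips stand 173 mm ahead of it and the grasp point (between the pads) lies 155 mm ahead of it; z points along the fingers, y is the direction in which the jaws open and shut (so a half turn about z gives the same grasp; the last joint's range is limited). The gripper opens to 85 mm and grips with 20 to 120 N. Pads are 22 mm wide; open, the fingers measure 114 mm over their backs; the gripper's body (76 mm by 85 mm) begins 54 mm behind the grasp point. The pads swing forward as they close: fully open they stand 13 mm farther back than shut.
Start: joints at [1.145, 0.628, 0.038, 1.517, -0.027, 0.996, -0.02], TCP at [228.878, -608.383, 404.713] pointing down, gripper open.
Joint ranges: [-3.06, 3.06], [-0.37, 2.12], [-1.25, 1.32], [0.18, 2.47], [-1.1, 4.24], [0.23, 1.98], [-2.94, 2.94]. Speed limits (rad/s): [2.57, 2.57, 3.14, 3.14, 3.14, 3.14, 3.14].

## Interface

Orientations are given as [roll, pitch, yaw] about the fixed x, y, z axes, in that order (R = Rz(yaw) Ry(pitch) Rx(roll)).
In Python, from cell import * gives the robot as it stands. The module is installed in compiled form; this text tells all that it offers.
- The arm moves only by the shell command python3 -m jog 'ROWS'. ROWS is JSON, one flat list of numbers, 5 for each row, row after row: the shift along the tool's x, y, z in mm, then the turn about the tool's z in degrees, then the finger opening in mm, from 0 to 85.4. A call has 1 to 20 rows; each row is the pose to reach, as a shift and turn from the pose commanded when the call began, along the tool's axes at that moment; what a row does not reach only later rows make up. A row lasts 1/12 s, in which the tool goes at most 41.7 mm and 7.16 degrees, less where a joint would pass 70% of its speed; a pose out of reach is approached as far as the arm can. A call with a gripper value outside its range is refused whole. The fingers move at their own pace and stop on an object; the grip force is fixed at half the most. Time passes only in rows, so rows that repeat a pose let the fingers close. It gives the time, the measured TCP pose, the force and the opening at its end, in the units of the state.
- read_state(): the state, without advancing time (a new reading comes with each control period).
- get_image(name): name is "scene" or "top" or "wrist"; returns (picture, depth): 384x512x3 uint8, blue, green, red; 384x512 float32, mm along the optical axis (not along the pixel's ray), 0 where there is no reading.
- camera_params(name): a dict with "K" (3x3 intrinsics, pixels), "T" (4x4, takes a point from camera to world coordinates). Camera axes: x right, y up, looking along -z (the intrinsics and any distortion apply to the point x, -y, -z); pixel columns grow to the right and rows downward; lengths in mm; the calibration is good to about 2 mm. A picture is of the moment at which its call begins: read the wrist's pose just before it. camera_params takes no time and is no camera call; for the wrist camera it gives the pose at the moment of the call.
- finish_job(): hands the job in, once; it reports no verdict.
The state is a dict: "clock": time; "qpos": joint angles; "qd": joint speeds; "tau": joint torques, N m; "eef_pos": TCP position; "tool_rot": TCP orientation; "force": force on the tool from outside, world axes, zero at the start; "torque": the same for the moment, N m; "width": finger opening in mm.
Only numpy, scipy, OpenCV 4.12 (cv2) and the standard library are available. Lean on these libraries where they do the work, as an engineer would, in place of code of your own. Each camera call takes 0.05 s, during which the arm holds its last target.

## Task

Take the flat jointing iron out of the wooden drying block, slide it blade down into the free middle slot of the tool carrier that sits locked in its steel dock, fully home so that its handle rests on the carrier, and let go of it. Then pinch the carrier's two side catches together and lift the loaded carrier straight up out of the dock. Finish while holding it by the pinched catches, upright and still, about 10 cm above where it sat and over its dock; leave the other things on the bench where they are.

Things in the scene. Friction and masses are not known exactly. Their poses are not given: they have to be found in the camera images.
- iron_grip (a point): Flat jointing iron, 110 g: dark wooden slab handle 34 (x) x 16 (y) x 40 mm tall (z up), steel blade 30 (x) x 5 (y) mm reaching 46 mm below the handle's underside. Starts upright with its blade in the drying block, 2 to 3 mm play, handle resting on the block. This point is on the handle's axis, 23 mm above its underside: a good place to grip it across y. Same either way round.
- drying_block: Fixed pale wooden block 100 (x) x 64 (y) x 60 mm high; a slot 36 (x) x 9 (y) mm, 52 mm deep, in the middle of its top holds the iron at the start. Origin at the centre of its underside.
- carrier_slot (a point): Centre of the mouth of the carrier's free middle slot, in the carrier's top face, z up. Slot 36 (x) x 9 (y) mm, 52 mm deep, 2 mm chamfer. The iron's handle, fully home, rests on this face: its grip point is then 23 mm above this point, its axes along the carrier's (either way round).
- carrier_pinch (a point): Middle point between the catches of the grey plastic tool carrier (136 (x) x 44 (y) x 70 mm high, 0.36 kg), 60 mm above its underside, z up. Catches: black paddles 28 (x) x 20 mm (z) on its +y and -y sides, 66 mm across the two, 52 mm when fully pressed. Two round tool handles (22 mm thick, standing 36 mm above the top) are built in 46 mm either side of the slot along x.
- catch_l (a joint): How far the +y catch is pressed inwards, m: 0 out (locked), 0.007 fully pressed, against its stop. Its spring needs 3 N to start and 6.5 N fully in, and pushes it out when let go. A tooth low on the catch, in a window of the dock, holds the carrier down until pressed about 5 mm (fully, if it sits to that side).
- catch_r (a joint): The same for the -y catch.
- dock: Fixed steel dock 164 (x) x 64 (y) mm in which the carrier sits with 2 mm play: base 6 mm thick under the carrier, walls to 36 mm above the bench all round, guiding the carrier for the first 30 mm up. Origin at the centre of its underside, axes along the carrier's.
- offcut: loose five-sided stone piece, about 72 x 60 mm, 14 mm thick, lying flat between the dock and the block; origin under its middle
- strip: loose stone strip, 180 x 40 mm, 13 mm thick, lying flat; origin under its middle, x along it
- shard: loose three-cornered stone, about 85 x 64 mm, 12 mm thick, lying flat; origin under its middle
- glue: white bottle, diameter 52 mm, 125 mm tall, standing; origin under its centre
- mallet: rubber mallet with a wooden handle, 260 mm long, lying on the bench; origin under its middle, x along the handle
- brush: flat brush with a wooden handle, 200 mm long, lying on the bench; origin under its middle, x along it
- tin: open metal tray with four compartments, 100 x 130 x 45 mm; origin under its centre

How it is judged (in metres and radians):
On the way, in this order (a step that is already met when the one before it is completed fails the run):
1. the iron is fully home in the middle slot, let go, and the carrier still sits in its dock (z of iron_grip in the frame of carrier_slot below 0.027 m and distance between iron_grip and carrier_slot below 0.029 m and angle between the z axis of iron_grip and the z axis of carrier_slot, either way round below 0.12 rad and contact force between the fingers and iron below 0.1 N and distance of carrier_pinch from where it was at the start of the episode below 0.01 m), for 0.2 s.
2. both catches are pinched in while the carrier still sits in its dock (value of joint each of catch_l, catch_r above 0.004 m and contact force between the fingers and carrier above 2 N and distance of carrier_pinch from where it was at the start of the episode below 0.02 m), for 0.1 s.
At the end, for the whole second after the job is handed in: The carrier is held still and upright (0.2 rad) by its two catches, each pressed over 4 mm, at least 70 mm above where it sat, within 80 mm of over its dock, touching nothing but the fingers; the iron stands in its middle slot, handle within 4 mm of the top, untouched by the fingers (z of iron_grip in the frame of carrier_slot below 0.027 m and distance between iron_grip and carrier_slot below 0.029 m and angle between the z axis of iron_grip and the z axis of carrier_slot, either way round below 0.12 rad and value of joint each of catch_l, catch_r above 0.004 m and contact force between the fingers and carrier above 2 N and height (world z) of carrier_pinch above 0.136 m and angle between carrier_pinch's own z axis and vertical below 0.2 rad and horizontal distance between carrier_pinch and dock below 0.08 m and contact force between carrier and dock below 0.05 N and contact force between the fingers and iron below 0.1 N and linear speed of carrier below 0.05 m/s); the arm keeps its last pose, push and grip.
It fails at once if the carrier is lifted out (more than 30 mm) without the iron home in its slot (distance of carrier_pinch from where it was at the start of the episode above 0.03 m and not (z of iron_grip in the frame of carrier_slot below 0.027 m and distance between iron_grip and carrier_slot below 0.029 m and angle between the z axis of iron_grip and the z axis of carrier_slot, either way round below 0.12 rad)).
It fails at once if another thing on the bench is shifted by more than 30 mm (distance of any of offcut, strip, shard, glue, mallet, brush, tin from where it was at the start of the episode above 0.03 m).
It also fails if it takes over 61 s, if anything falls off the work surface, if the arm or the gripper's body presses on something with over 40 N, if the wrist force passes 120 N, or if a joint passes its speed limit or range.

## Working session

There is one attempt and no reset: what is moved stays moved. The work goes in short steps, Python scripts to look and compute and a shell command to move; the robot and the scene stay as the last step left them, time stands still between calls to the robot, and variables do not carry over. Pictures are saved under pics/ and viewed, and the job is handed in when it is done.

```bash
mkdir -p pics; cat > h.py <<'E'
from cell import *
import numpy as np, cv2
def shot(name,tag):
    p=camera_params(name); im,d=get_image(name); cv2.imwrite(f'pics/{tag}.png',im); np.savez(f'/tmp/{tag}.npz',im=im,d=d,K=p['K'],T=p['T']); return im,d,p
def load(tag):
    z=np.load(f'/tmp/{tag}.npz'); return z['im'],z['d'],z['K'],z['T']
def cloud(d,K,T):
    v,u=np.mgrid[0:d.shape[0],0:d.shape[1]]
    x=(u-K[0,2])/K[0,0]*d; y=(v-K[1,2])/K[1,1]*d
    P=np.stack([x,-y,-d,np.ones_like(d)],-1)@np.array(T).T
    P[d<=0]=np.nan
    return P[...,:3]
E
python3 - <<'E'
from h import *
s=read_state();print(s)
for n in("scene","top","wrist"):
    im,d,p=shot(n,n+"0");print(n,p)
E
```

```text
{'clock': 0.0, 'qpos': array([ 1.14516666,  0.62935974,  0.03841289,  1.51841661, -0.02702499,
        0.99629398, -0.01999128]), 'qd': array([ 4.38662927e-04,  1.28876548e-03, -2.23914022e-03,  9.52104743e-05,
        9.67355954e-04,  1.25873426e-03, -6.28336815e-04]), 'tau': array([-6.34006283e-04, -5.63392425e+01,  1.22633826e+00, -1.93441343e+01,
        1.10026274e-02,  1.05897576e-02, -3.35395221e-06]), 'eef_pos': array([ 228.81138721, -608.06140664,  403.76385712]), 'tool_rot': array([-3.13963167e+00, -1.03892765e-05,  3.59847188e-01]), 'force': array([-0.35180054, -0.42074713, -0.10665276]), 'torque': array([-0.02650622,  0.00807172,  0.02531489]), 'width': 85.60981993813039}
scene {'K': array([[406.46110652,   0.        , 255.92244637],
       [  0.        , 406.46110652, 188.9852504 ],
       [  0.        ,   0.        ,   1.        ]]), 'T': array([[ 8.18458071e-01, -5.02129966e-01,  2.79270269e-01,
         8.43746151e+02],
       [ 5.74464450e-01,  7.05997640e-01, -4.14195519e-01,
        -4.34146883e+02],
       [ 1.08158313e-02,  4.99432507e-01,  8.66285281e-01,
      
[... 432 characters left out ...]
63365583e+00],
       [ 9.86144011e-03,  1.49162219e-01,  9.88763564e-01,
         1.23550167e+03],
       [ 0.00000000e+00,  0.00000000e+00,  0.00000000e+00,
         1.00000000e+00]])}
wrist {'K': array([[327.21221153,   0.        , 254.48489426],
       [  0.        , 327.21221153, 196.6998419 ],
       [  0.        ,   0.        ,   1.        ]]), 'T': array([[ 3.51722402e-01,  8.96491950e-01,  2.69431876e-01,
         2.97560446e+02],
       [-9.36102887e-01,  3.37347003e-01,  9.95408677e-02,
        -5.83039346e+02],
       [-1.65444924e-03, -2.87226710e-01,  9.57861201e-01,
         3.72347061e+02],
       [ 0.00000000e+00,  0.00000000e+00,  0.00000000e+00,
         1.00000000e+00]])}
```

View pics/scene0.png

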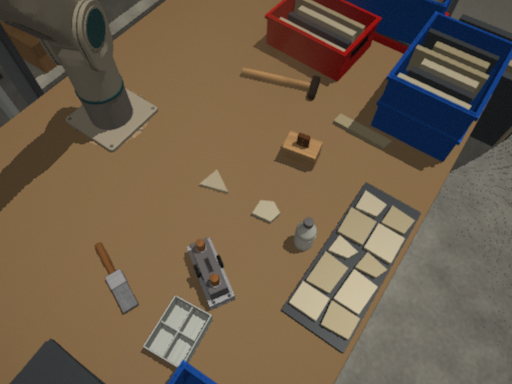

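View pics/top0.png

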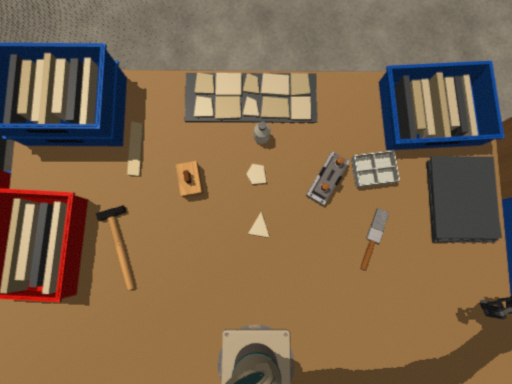

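View pics/wrist0.png

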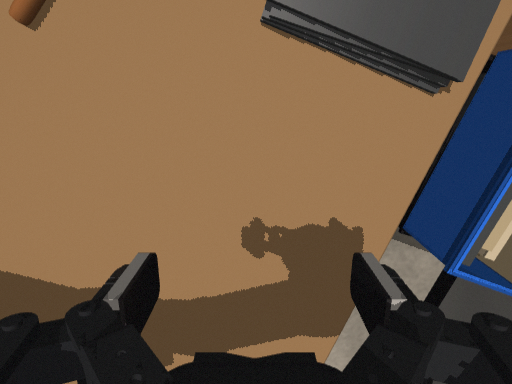

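The top view shows the block at (189,178) with the dark iron handle at (187,177). The dock and carrier are at (328,178), with round handles at (341,161) and (326,188). The offcut is at (257,174) between them. Next I'll measure.

```bash
python3 - <<'E'
from h import *
for tag,boxes in (("top0",dict(block=(165,150,215,205),dock=(295,140,360,215))),("scene0",dict(block=(272,120,330,175),dock=(175,225,245,315)))):
    im,d,K,T=load(tag);P=cloud(d,K,T)
    for n,(a,b,c,e) in boxes.items():
        cv2.imwrite(f'pics/{tag}_{n}.png',cv2.resize(im[b:e,a:c],None,fx=9 if n=='block' else 7,fy=9 if n=='block' else 7,interpolation=cv2.INTER_CUBIC)[:600,:800])
        Q=P[b:e,a:c].reshape(-1,3)
        Q=Q[np.isfinite(Q[:,2])]
        print(tag,n,np.histogram(Q[:,2],bins=range(-10,140,5)))
        for lo,hi in ((25,42),(52,66),(66,84),(84,95),(95,115)):
            m=(Q[:,2]>lo)&(Q[:,2]<hi)
            if m.sum()>4:
                q=Q[m];r=cv2.minAreaRect(q[:,:2].astype(np.float32));print(lo,hi,m.sum(),q.mean(0).round(1),r)
E
```

```text
top0 block (array([  20,  737, 1125,   95,    7,   12,   10,    8,   11,   15,    8,
         11,   14,  206,  354,   24,    6,    2,    3,    6,    3,   31,
         26,    2,    0,    0,    0,    0,    0]), array([-10,  -5,   0,   5,  10,  15,  20,  25,  30,  35,  40,  45,  50,
        55,  60,  65,  70,  75,  80,  85,  90,  95, 100, 105, 110, 115,
       120, 125, 130, 135]))
25 42 37 [538.8 187.4  34. ] ((549.0142822265625, 185.3304901123047), (49.32814407348633, 110.14627838134766), 66.65986633300781)
52 66 580 [562.8 208.7  60.5] ((564.1631469726562, 209.84226989746094), (101.10697174072266, 64.36495971679688), 11.29428768157959)
66 84 24 [557.9 202.9  70.5] ((561.9190673828125, 207.016357421875), (80.42134094238281, 44.326969146728516), 6.84752893447876)
84 95 10 [557.2 204.2  88.4] ((561.2217407226562, 202.98422241210938), (10.853631973266602, 32.53984832763672), 76.95293426513672)
95 115 59 [563.9 209.4 100.1] ((563.8716430664062, 209.53012084960938), (32.485389709472656, 16.58745574951172), 12.851396560668945)
top0 dock (array([  26, 1221, 2181,  201,   32,   28,   37,   33
[... 2376 characters left out ...]
5, 110, 115,
       120, 125, 130, 135]))
25 42 607 [ 593.3 -251.4   35.6] ((561.5667114257812, -260.34130859375), (130.0868682861328, 182.2578125), 59.495826721191406)
52 66 58 [ 601.7 -247.6   59.8] ((592.14990234375, -239.68280029296875), (60.80970001220703, 87.89328002929688), 60.1618766784668)
66 84 909 [ 575.1 -230.4   76.3] ((570.99609375, -227.73941040039062), (67.32154083251953, 137.63864135742188), 60.00139236450195)
84 95 28 [ 568.7 -227.8   89.1] ((575.69091796875, -231.78341674804688), (18.173858642578125, 101.37875366210938), 59.338584899902344)
95 115 170 [ 574.9 -230.1  109.5] ((571.5009765625, -228.05194091796875), (20.91263198852539, 113.31462097167969), 59.420589447021484)
```

Both cameras agree:
- Iron: about (563, 210), yaw about 12.5°, block top at 60.
- Carrier: about (572, -228.3), yaw about -30°, top at 76, which matches 6+70.

Next I'll move over the iron.

```bash
python3 -m jog '[6,-6,0,0,50, 18,-19,0,0,50, 36,-39,0,1,50, 60,-65,0,1,50, 86,-93,0,2,50, 113,-122,0,2,50, 140,-151,0,2,50, 167,-180,0,3,50, 194,-209,0,3,50, 221,-238,0,3,50, 248,-267,0,4,50, 275,-296,0,4,50, 302,-325,0,4,50, 329,-355,0,5,50, 356,-384,0,5,50, 383,-413,0,5,50, 410,-442,0,6,50, 437,-471,0,6,50, 464,-500,0,6,50, 491,-529,0,7,50]'
```

```text
clock: 1.82
eef_pos: [502.0, 62.0, 404.8]
tool_rot: [-3.141, 0.0, 0.238]
force: [0.8, -0.5, 0.3]
width: 49.9
```

```bash
python3 -m jog '[22,-30,5,0,50, 42,-58,20,1,50, 62,-86,35,1,50, 80,-110,50,1,50, 90,-124,57,1.2,50, 95,-131.6,60,1.2,50, 95,-131.6,60,1.2,50, 95,-131.6,60,1.2,50]'; python3 - <<'E'
from h import *
shot("wrist","w1");s=read_state();print(s['eef_pos'],s['tool_rot'],s['qpos'])
E
```

```text
clock: 2.48
eef_pos: [563.1, 209.2, 344.8]
tool_rot: [3.141, 0.001, 0.217]
force: [-0.6, -0.5, 1.2]
width: 50.1
[563.35307871 208.33066902 345.23628346] [3.14034206e+00 1.78362316e-04 2.15264054e-01] [-0.39197174  0.62544926 -0.01477745  1.72118846  0.013787    0.79546406
 -1.76913865]
```

View pics/w1.png

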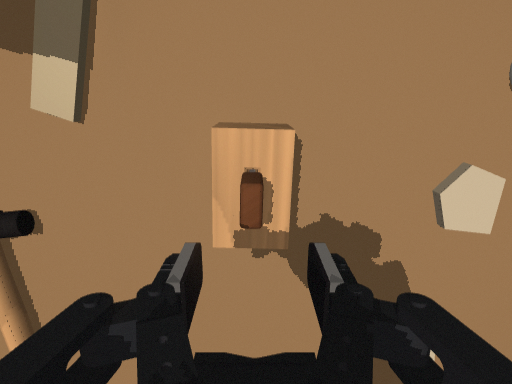

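The wrist view shows the iron handle centred at about (252,200) on the block, which spans 212–295 by 124–248. The fingers straddle it. I'll measure it here.

```bash
python3 - <<'E'
from h import *
im,d,K,T=load("w1");P=cloud(d,K,T)
Q=P[110:240,205:300].reshape(-1,3);Q=Q[np.isfinite(Q[:,2])]
for lo,hi in ((57,64),(94,106)):
    q=Q[(Q[:,2]>lo)&(Q[:,2]<hi)];r=cv2.minAreaRect(q[:,:2].astype(np.float32));print(len(q),q.mean(0),np.median(q[:,2]),r)
E
```

```text
7600 [572.65644587 212.76186575  59.23812557] 59.23884011291459 ((567.74951171875, 211.7054443359375), (93.36538696289062, 64.08113098144531), 10.849080085754395)
1050 [565.73761814 211.33995369  98.77041861] 98.92292277345422 ((564.7921752929688, 211.05894470214844), (33.81978988647461, 15.864712715148926), 11.011516571044922)
```

```bash
python3 -m jog '[0.8,-0.2,20,0.5,45, 0.8,-0.2,50,1.1,45, 0.8,-0.2,80,1.1,45, 0.8,-0.2,98,1.1,45, 0.8,-0.2,105.5,1.1,45, 0.8,-0.2,105.5,1.1,45, 0.8,-0.2,105.5,1.1,30, 0.8,-0.2,105.5,1.1,18, 0.8,-0.2,105.5,1.1,10, 0.8,-0.2,105.5,1.1,10, 0.8,-0.2,105.5,1.1,10, 0.8,-0.2,105.5,1.1,10, 0.8,-0.2,105.5,1.1,10]'; python3 - <<'E'
from h import *
shot("wrist","w2");s=read_state();print(s['eef_pos'],s['tool_rot'],s['width'],s['force'])
E
```

```text
clock: 3.62
eef_pos: [565.1, 210.3, 241.2]
tool_rot: [-3.141, -0.003, 0.197]
force: [-1.1, -0.7, 7.0]
width: 15.3
[565.12075258 210.31541452 241.21353483] [-3.14132749 -0.00341052  0.19729664] 15.16398113482756 [-0.41195729 -1.07164389  6.19137295]
```

View pics/w2.png

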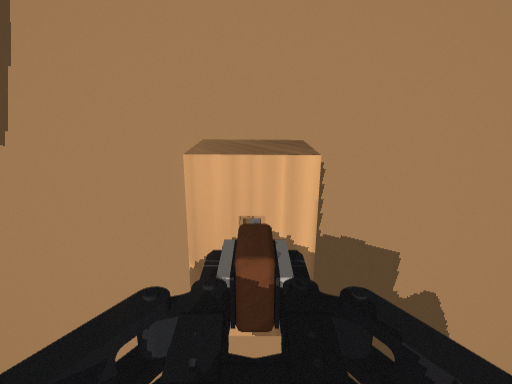

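Gripped (width 15.2), with both pads on the handle centred at (256,275). Next I'll lift straight up.

```bash
python3 -m jog '[0,0,-6,0,10, 0,0,-18,0,10, 0,0,-35,0,10, 0,0,-55,0,10, 0,0,-80,0,10, 0,0,-105,0,10, 0,0,-122,0,10, 0,0,-130,0,10, 0,0,-130,0,10, 0,0,-130,0,10, 0,0,-130,0,10]'; python3 - <<'E'
from h import *
shot("wrist","w3");s=read_state();print(s['eef_pos'],s['tool_rot'],s['width'],s['force'])
E
```

```text
clock: 4.58
eef_pos: [563.7, 210.0, 368.1]
tool_rot: [3.141, 0.002, 0.197]
force: [-0.7, -0.3, -2.1]
width: 15.4
[563.75266357 210.05069416 367.82264325] [3.14105672e+00 2.76662304e-03 1.97543978e-01] 15.027736437987873 [ 0.20977277 -0.03077561 -2.10810456]
```

View pics/w3.png

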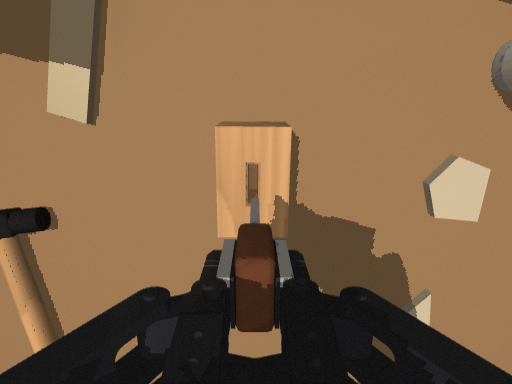

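The iron is held and clear of the slot (slot visible at 252,183, blade at 254,210). I'll check its pose in the hand.

```bash
python3 - <<'E'
from h import *
im,d,K,T=load("w3");P=cloud(d,K,T)
tcp=np.array([563.75,210.05,367.8]);yaw=.1975
R=np.array([[np.cos(yaw),np.sin(yaw),0],[np.sin(yaw),-np.cos(yaw),0],[0,0,-1]])
L=(P-tcp)@R  # tool coords
hsv=cv2.cvtColor(im,cv2.COLOR_BGR2HSV)
for lo,hi in ((125,150),):
    m=np.zeros(d.shape,bool);m[222:332,236:276]=1
    q=L[m];q=q[np.isfinite(q[:,2])];print(np.histogram(q[:,2],bins=20))
    z0=np.percentile(q[:,2],20)
    q=q[abs(q[:,2]-z0)<3];print(len(q),q.mean(0),np.percentile(q,[2,98],axis=0),cv2.minAreaRect(q[:,:2].astype(np.float32)))
# blade
m=np.zeros(d.shape,bool);m[195:222,248:262]=1
q=L[m];q=q[np.isfinite(q[:,2])&(q[:,2]<260)];print(len(q),q.min(0),q.max(0),q.mean(0))
E
```

```text
(array([3095,  479,  394,  211,   10,    0,    0,    0,    0,    0,    0,
          0,    0,    0,  147,    0,    0,    0,    0,   48]), array([135.78789203, 147.49500969, 159.20212735, 170.909245  ,
       182.61636266, 194.32348032, 206.03059798, 217.73771563,
       229.44483329, 241.15195095, 252.85906861, 264.56618626,
       276.27330392, 287.98042158, 299.68753924, 311.39465689,
       323.10177455, 334.80889221, 346.51600987, 358.22312752,
       369.93024518]))
2916 [  0.5242492    1.03513591 142.02337619] [[-16.0639723   -6.24281432 140.57119039]
 [ 15.21987513   8.35573152 144.00316425]] ((-0.9327774047851562, 1.020683765411377), (34.45503616333008, 15.103428840637207), 0.8869761228561401)
214 [ 12.59911228  -1.63396447 186.46310232] [ 14.01075185   3.32122863 227.88751383] [ 13.35763224   0.84331307 204.23527448]
```

```bash
python3 -m jog '[-3,8,0,0,10, -8,28,0,2,10, -16,56,0,5,10, -25,88,0,9,10, -34,122,0,13,10, -44,156,0,17,10, -54,190,0,21,10, -63,224,0,25,10, -72,258,0,29,10, -82,292,0,33,10, -91,324,0,37,10, -99,354,0,40,10, -105,378,0,41.3,10, -110,394,0,41.3,10, -111.9,401.6,0,41.3,10, -111.9,401.6,0,41.3,10, -111.9,401.6,0,41.3,10, -111.9,401.6,0,41.3,10]'; python3 - <<'E'
from h import *
shot("wrist","w4");s=read_state();print(s['eef_pos'],s['tool_rot'],s['width'],s['force'],s['qpos'])
shot("top","top4")
E
```

```text
clock: 6.13
eef_pos: [533.6, -203.8, 368.9]
tool_rot: [-3.14, 0.001, -0.521]
force: [-0.5, -0.2, -0.9]
width: 15.2
[ 533.68424728 -203.65117306  368.95834611] [-3.14056099e+00  1.02842283e-03 -5.20700620e-01] 15.367608632223321 [ 0.61677466 -0.03379885 -1.40364692] [ 0.20033614  0.56362592  0.17717301  1.784478   -0.13255497  0.80583544
 -1.64879026]
```

View pics/w4.png

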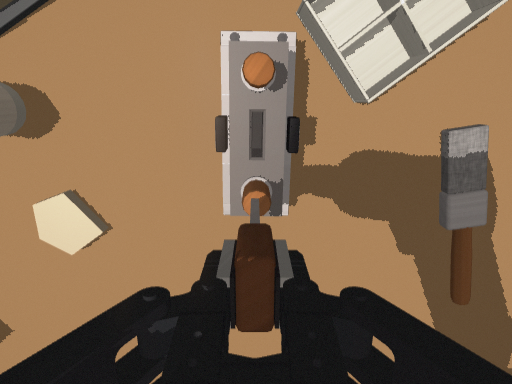

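The wrist view shows the carrier in the dock, with the slot centred at (257,135) and the paddles at (221,133) and (292,134). I'll compute the slot pose in the tool frame.

```bash
cat >> h.py <<'E'
def slot(tag,tcp,yaw,seed):
    im,d,K,T=load(tag);P=cloud(d,K,T)
    R=np.array([[np.cos(yaw),np.sin(yaw),0],[np.sin(yaw),-np.cos(yaw),0],[0,0,-1]])
    v,u=np.mgrid[0:384,0:512]
    def onplane(pts,z):
        pts=np.float64(pts);r=np.c_[(pts[:,0]-K[0,2])/K[0,0],-(pts[:,1]-K[1,2])/K[1,1],-np.ones(len(pts))]@T[:3,:3].T
        return T[:3,3]+r*((z-T[2,3])/r[:,2])[:,None]
    x0,y0,x1,y1=seed
    g=cv2.cvtColor(im,cv2.COLOR_BGR2GRAY)[y0:y1,x0:x1]
    t,b=cv2.threshold(g,0,255,cv2.THRESH_BINARY_INV+cv2.THRESH_OTSU)
    c=max(cv2.findContours(b,0,2)[0],key=cv2.contourArea)[:,0]+[x0,y0]
    zt=np.nanmedian(P[y0-3:y1+3,x0-8:x0-3][...,2]);print('thr',t,'top z',zt)
    W=onplane(c,76.);r=cv2.minAreaRect(W[:,:2].astype(np.float32));print('slot',r)
    print('slot in tool',(np.r_[r[0],76]-tcp)@R)
    Q=P.reshape(-1,3);m=(Q[:,2]>70)&(Q[:,2]<82)&(np.hypot(Q[:,0]-572,Q[:,1]+228)<90)
    r=cv2.minAreaRect(Q[m][:,:2].astype(np.float32));print('top',r)
    print(g.min(),g.max())
E
python3 - <<'E'
from h import *
slot("w4",np.array([533.68,-203.65,368.96]),-.5207,(244,102,270,167))
im=load("w4")[0];cv2.imwrite('pics/c4.png',cv2.resize(im[20:230,200:320],None,fx=2.8,fy=2.8,interpolation=cv2.INTER_CUBIC))
E
```

```text
thr 100.0 top z 75.25657056330283
slot ((572.7359008789062, -227.6884307861328), (10.930022239685059, 38.23963165283203), 59.8423957824707)
slot in tool [ 45.83868587   1.42282314 292.96      ]
top ((572.4393920898438, -228.27659606933594), (67.6031494140625, 136.20465087890625), 59.836814880371094)
46 139
```

View pics/c4.png

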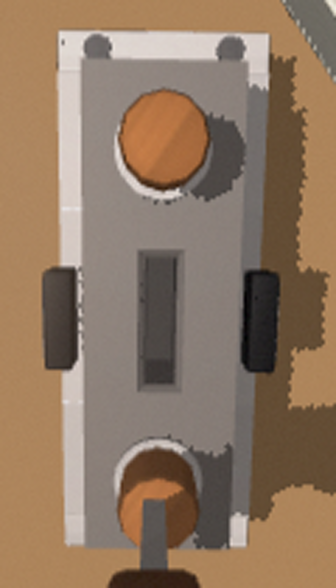

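```bash
python3 -m jog '[6,0.4,0,0,10, 18,0.4,0,0,10, 32,0.4,0,0,10, 42,0.4,0,0,10, 46.2,0.4,0,0,10, 46.2,0.4,0,0,10, 46.2,0.4,10,0,10, 46.2,0.4,25,0,10, 46.2,0.4,42,0,10, 46.2,0.4,52,0,10, 46.2,0.4,55,0,10, 46.2,0.4,55,0,10, 46.2,0.4,55,0,10, 46.2,0.4,55,0,10, 46.2,0.4,55,0,10, 46.2,0.4,55,0,10]'; python3 - <<'E'
from h import *
s=read_state();print(s['eef_pos'],s['tool_rot'],s['width'],s['force'],s['qd'].round(3));shot("wrist","w5");s=read_state();print(s['eef_pos'],s['tool_rot']);shot("scene","s5")
im=load("s5")[0];cv2.imwrite('pics/c5.png',cv2.resize(im[190:310,150:280],None,fx=4,fy=4,interpolation=cv2.INTER_CUBIC))
E
```

```text
clock: 7.57
eef_pos: [573.4, -229.0, 315.0]
tool_rot: [-3.141, -0.001, -0.523]
force: [-0.2, -0.3, -2.1]
width: 15.1
[ 573.37310314 -229.04476826  314.99360555] [-3.14128783e+00 -1.38321778e-03 -5.23386831e-01] 15.119511953335117 [-0.15682718 -0.25645764 -2.11270295] [ 0.001  0.002  0.001  0.004 -0.    -0.001  0.001]
[ 573.32603905 -229.01933298  314.85920814] [-3.14132957e+00 -1.12932481e-03 -5.23423551e-01]
```

View pics/w5.png

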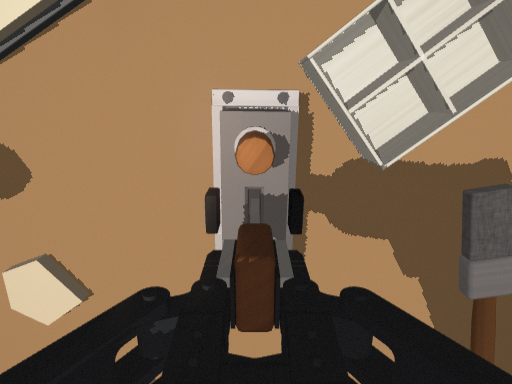

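View pics/c5.png

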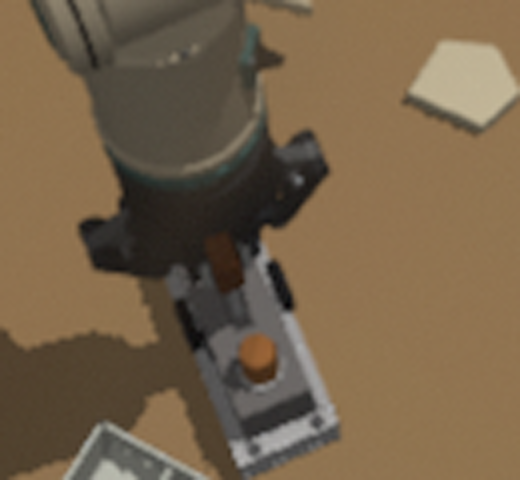

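```bash
python3 - <<'E'
from h import *
im,d,K,T=load("w5");P=cloud(d,K,T)
tcp=np.array([573.35,-229.03,314.9]);yaw=-.5234
R=np.array([[np.cos(yaw),np.sin(yaw),0],[np.sin(yaw),-np.cos(yaw),0],[0,0,-1]])
L=(P-tcp)@R
q=L[100:245,225:287].reshape(-1,3);q=q[abs(q[:,2]-238.9)<4]
print('top face y edges by x')
for x in range(24,70,6):
    w=L[90:250,200:310].reshape(-1,3);w=w[(abs(w[:,2]-238.9)<3)&(abs(w[:,0]-x)<3)]
    print(x,w[:,1].min(),w[:,1].max(),(w[:,1].min()+w[:,1].max())/2)
q=L[222:332,236:276].reshape(-1,3);q=q[abs(q[:,2]-142)<3];print(cv2.minAreaRect(q[:,:2].astype(np.float32)))
cv2.imwrite('pics/c5w.png',cv2.resize(im[90:250,195:315],None,fx=3.7,fy=3.7,interpolation=cv2.INTER_CUBIC))
E
```

```text
top face y edges by x
24 -21.6221777431581 21.689829474028688 0.03382586543529342
30 -21.420360003455485 22.24308424797859 0.41136212226155244
36 -21.283879234696194 22.091921088474678 0.40402092688924185
42 -21.765876799082662 22.439154322090197 0.33663876150376737
48 -21.579929677051982 22.440825106005914 0.4304477144769656
54 -21.42084743070609 22.150686058436797 0.3649193138653537
60 -21.152501882504914 22.605346732921216 0.7264224252081508
66 -21.12976052623003 22.451375837627392 0.6608076556986813
((0.3360023498535156, 0.6132464408874512), (34.27835464477539, 15.12435245513916), 0.8198208808898926)
```

View pics/c5w.png

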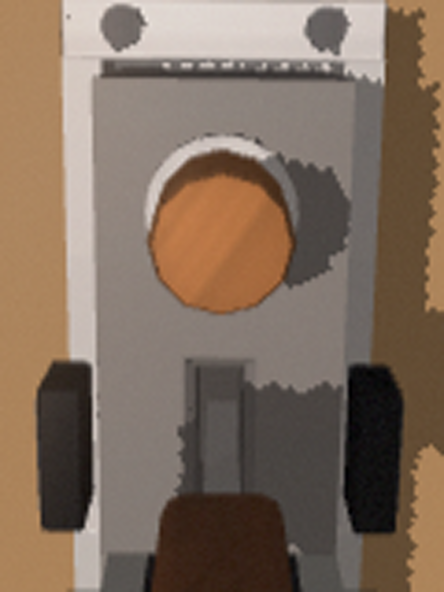

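Carrier mid y is about 0.3 and the handle is at 0.6, so they're aligned within 0.5 mm. I'll insert in stages and watch the force.

```bash
python3 -m jog '[-0.5,-0.3,5,0,10, -0.5,-0.3,10,0,10, -0.5,-0.3,15,0,10, -0.5,-0.3,20,0,10, -0.5,-0.3,25,0,10, -0.5,-0.3,25,0,10, -0.5,-0.3,25,0,10]'
```

```text
clock: 8.25
eef_pos: [572.7, -228.4, 288.6]
tool_rot: [3.141, 0.001, -0.523]
force: [0.3, -0.5, -1.0]
width: 15.2
```

```bash
python3 -m jog '[0,0,6,0,10, 0,0,12,0,10, 0,0,18,0,10, 0,0,23,0,10, 0,0,27,0,10, 0,0,29,0,10, 0,0,30,0,10, 0,0,30,0,10, 0,0,30,0,10]'
```

```text
clock: 9.0
eef_pos: [573.0, -228.5, 259.4]
tool_rot: [-3.142, -0.0, -0.523]
force: [0.2, 0.1, -2.1]
width: 15.1
```

```bash
python3 -m jog '[0,0,1,0,10, 0,0,2,0,10, 0,0,3,0,10, 0,0,3,0,10, 0,0,3,0,10]'
```

```text
clock: 9.42
eef_pos: [573.0, -228.5, 257.2]
tool_rot: [-3.141, -0.001, -0.523]
force: [-1.2, 1.1, 4.5]
width: 14.8
```

Seated: 4.5 N upward at the expected height. I'll release, retreat, and look.

```bash
python3 -m jog '[0,0,2,0,20, 0,0,1,0,30, 0,0,0,0,40, 0,0,0,0,45, 0,0,0,0,45, 0,0,0,0,45, 0,0,-10,0,50, 0,0,-30,0,60, 0,0,-55,0,75, 0,0,-75,0,85, -8,0,-85,0,85, -22,0,-85,0,85, -35,0,-85,0,85, -40,0,-85,0,85, -40,0,-85,0,85, -40,0,-85,0,85, -40,0,-85,0,85]'; python3 - <<'E'
from h import *
s=read_state();print(s['eef_pos'],s['tool_rot'],s['width'],s['force'],s['qd'].round(3));shot("wrist","w6")
E
```

```text
clock: 10.83
eef_pos: [538.7, -208.7, 341.2]
tool_rot: [3.142, -0.001, -0.523]
force: [-0.0, -0.0, 0.4]
width: 85.5
[ 538.73730046 -208.70717806  341.20147144] [ 3.14158251e+00 -8.15146539e-04 -5.23420272e-01] 85.47526729625822 [-0.04122346 -0.02992021  0.44396166] [ 0.002  0.007 -0.    -0.006  0.002  0.002 -0.   ]
```

View pics/w6.png

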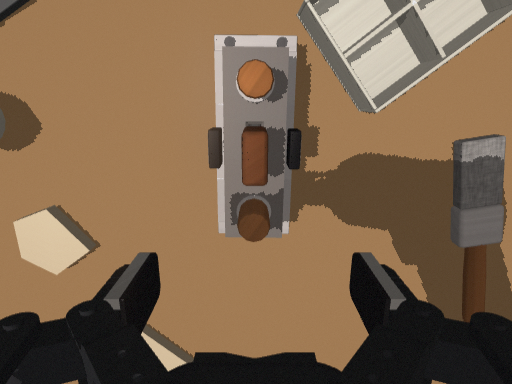

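The iron stands between the round handles at (255,157), and the paddles are at (215,148) and (293,148). I'll check the heights and the carrier pose.

```bash
python3 - <<'E'
from h import *
im,d,K,T=load("w6");P=cloud(d,K,T)
print('iron top',np.nanmedian(P[145:180,246:264,2]),'round top',np.nanmedian(P[72:88,248:264,2]),'carrier top',np.nanmedian(P[110:180,226:236,2]),'bench',np.nanmedian(P[250:300,220:300,2]))
tcp=np.array([538.74,-208.7,341.2]);yaw=-.5234
R=np.array([[np.cos(yaw),np.sin(yaw),0],[np.sin(yaw),-np.cos(yaw),0],[0,0,-1]])
L=(P-tcp)@R
for n,(a,b,c,e),z in(('L',(205,125,226,172),76),('R',(284,125,304,172),76),('top',(205,40,305,240),76),('iron',(235,120,275,190),116)):
    p=P[b:e,a:c].reshape(-1,3);q=L[b:e,a:c].reshape(-1,3)[abs(p[:,2]-z)<4];print(n,len(q),q.min(0),q.max(0),cv2.minAreaRect(q[:,:2].astype(np.float32)))
E
```

```text
iron top 115.26425929492396 round top 111.18589290284024 carrier top 75.26277530561751 bench -0.8115643086869682
L 538 [ 23.15324896 -33.44456094 264.26705189] [ 56.30377701 -20.1628802  269.18930381] ((39.909446716308594, -26.91346549987793), (33.16550064086914, 12.76408863067627), 1.6576966047286987)
R 505 [ 24.75613952  21.11438751 264.34258486] [ 56.21856497  33.54185374 269.02908989] ((40.668304443359375, 27.43396759033203), (11.927106857299805, 31.47201156616211), 88.22111511230469)
top 8914 [-29.33039122 -33.44456094 261.27010094] [107.34932277  33.54185374 269.18930381] ((39.14500045776367, 0.145416259765625), (136.171630859375, 66.92359924316406), 1.4329087734222412)
iron 1404 [ 22.38715597  -7.55134645 224.14179117] [ 56.20292163   8.22500641 229.19532247] ((39.303070068359375, 0.33631038665771484), (15.498175621032715, 33.7894172668457), 89.43172454833984)
```

Iron top minus carrier top is 40.0, so it's fully home. The carrier is centred at tool x +39.3, y about 0, and turned about +0.6°. I'll descend over the catches.

```bash
python3 -m jog '[8,0,0,0.6,85, 22,0,0,0.6,85, 34,0,0,0.6,85, 39.3,0,0,0.6,85, 39.3,0,0,0.6,85, 39.3,0,20,0.6,85, 39.3,0,45,0.6,85, 39.3,0,70,0.6,85, 39.3,0,90,0.6,85, 39.3,0,105,0.6,85, 39.3,0,114,0.6,85, 39.3,0,118,0.6,85, 39.3,0,118,0.6,85, 39.3,0,118,0.6,85]'; python3 - <<'E'
from h import *
s=read_state();print(s['eef_pos'],s['tool_rot'],s['width'],s['force'],s['qd'].round(3));shot("wrist","w7")
E
```

```text
clock: 12.05
eef_pos: [572.5, -228.2, 223.9]
tool_rot: [-3.141, -0.001, -0.534]
force: [-0.2, -0.8, 0.6]
width: 84.9
[ 572.53392779 -228.22243444  223.88583071] [-3.14144476e+00 -9.75354149e-04 -5.33929775e-01] 84.933397960678 [-0.23017384 -0.82479357  0.62283673] [-0.001 -0.012  0.004 -0.008  0.001 -0.001  0.002]
```

View pics/w7.png

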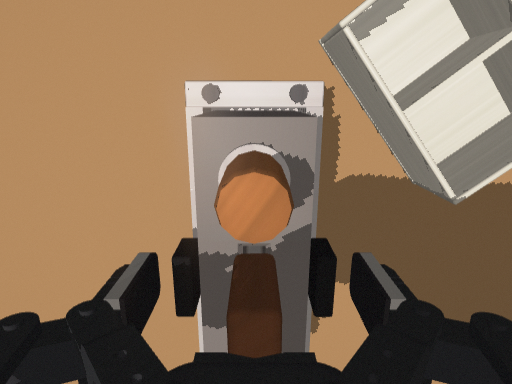

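Both pads stand outside the paddles (185,275 and 323,275), evenly spaced. I'll pinch now.

```bash
python3 -m jog '[0,0,1,0,80, 0,0,2,0,75, 0,0,2,0,70, 0,0,2,0,65, 0,0,2,0,60, 0,0,2,0,55, 0,0,2,0,48, 0,0,2,0,40, 0,0,2,0,40, 0,0,2,0,40, 0,0,2,0,40, 0,0,2,0,40, 0,0,2,0,40, 0,0,2,0,40]'; python3 - <<'E'
from h import *
s=read_state();print(s['eef_pos'],s['tool_rot'],s['width'],s['force'],s['torque'],s['qd'].round(3));shot("wrist","w8")
E
```

```text
clock: 13.27
eef_pos: [572.8, -228.2, 224.1]
tool_rot: [-3.141, -0.002, -0.534]
force: [-3.9, 2.2, 19.7]
width: 46.1
[ 572.7633936  -228.17788577  224.09381181] [-3.14055666e+00 -2.08662796e-03 -5.33869591e-01] 46.12189479211972 [-3.92717378  2.16006025 19.70351914] [ 0.50060689  0.83707618 -0.06139163] [ 0.002 -0.001  0.001  0.     0.     0.002  0.001]
```

View pics/w8.png

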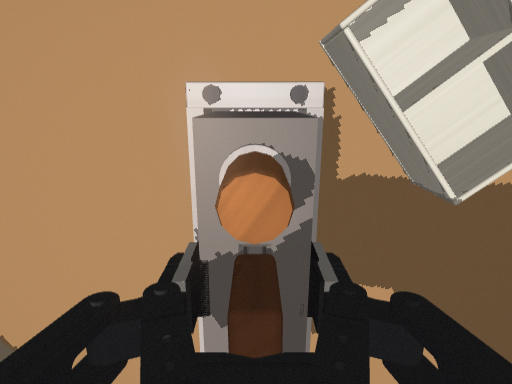

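Width reads 46, less than the expected 52, so I'll look more closely before lifting.

```bash
python3 - <<'E'
from h import *
im,d,K,T=load("w8");P=cloud(d,K,T)
cv2.imwrite('pics/c8.png',cv2.resize(cv2.convertScaleAbs(im[230:340,150:370],alpha=2.2,beta=20),None,fx=3.6,fy=3.6,interpolation=cv2.INTER_CUBIC))
im7,d7,_,_=load("w7");
tcp=np.array([572.76,-228.18,224.1]);yaw=-.5339
R=np.array([[np.cos(yaw),np.sin(yaw),0],[np.sin(yaw),-np.cos(yaw),0],[0,0,-1]])
L=(P-tcp)@R
for r in (250,270,285,300,312):
    print(r,[(c,L[r,c].round(0).tolist(),P[r,c,2].round(0)) for c in list(range(176,216,5))+list(range(300,336,5))])
s,ds,ps=shot("scene","s8");cv2.imwrite('pics/c8s.png',cv2.resize(cv2.convertScaleAbs(s[190:310,150:280],alpha=1.5),None,fx=4,fy=4,interpolation=cv2.INTER_CUBIC))
E
```

```text
250 [(176, [-20.0, -51.0, 225.0], np.float64(-0.0)), (181, [-20.0, -48.0, 225.0], np.float64(-1.0)), (186, [12.0, -29.0, 159.0], np.float64(65.0)), (191, [12.0, -27.0, 160.0], np.float64(64.0)), (196, [13.0, -24.0, 156.0], np.float64(68.0)), (201, [17.0, -21.0, 148.0], np.float64(76.0)), (206, [17.0, -19.0, 149.0], np.float64(75.0)), (211, [17.0, -17.0, 149.0], np.float64(75.0)), (300, [17.0, 18.0, 149.0], np.float64(75.0)), (305, [17.0, 20.0, 149.0], np.float64(76.0)), (310, [17.0, 22.0, 149.0], np.float64(75.0)), (315, [14.0, 25.0, 156.0], np.float64(68.0)), (320, [12.0, 28.0, 160.0], np.float64(65.0)), (325, [-20.0, 46.0, 225.0], np.float64(-1.0)), (330, [-20.0, 49.0, 225.0], np.float64(-0.0)), (335, [-19.0, 52.0, 224.0], np.float64(0.0))]
270 [(176, [12.0, -29.0, 142.0], np.float64(82.0)), (181, [12.0, -28.0, 142.0], np.float64(82.0)), (186, [12.0, -26.0, 142.0], np.float64(82.0)), (191, [12.0, -24.0, 142.0], np.float64(82.0)), (196, [9.0, -23.0, 147.0], np.float64(77.0)), (201, [8.0, -21.0, 149.0], np.float64(75.0)), (206, [8.0, -19.0, 149.0], np.float64(75.0)), (211, [8.0, -17.
[... 1943 characters left out ...]
17.0, -20.0, 109.0], np.float64(115.0)), (186, [18.0, -18.0, 108.0], np.float64(116.0)), (191, [-1.0, -23.0, 134.0], np.float64(90.0)), (196, [-7.0, -23.0, 143.0], np.float64(81.0)), (201, [-12.0, -22.0, 149.0], np.float64(75.0)), (206, [-11.0, -20.0, 148.0], np.float64(76.0)), (211, [-11.0, -18.0, 148.0], np.float64(76.0)), (300, [-11.0, 19.0, 148.0], np.float64(76.0)), (305, [-11.0, 21.0, 149.0], np.float64(76.0)), (310, [-11.0, 23.0, 148.0], np.float64(76.0)), (315, [-3.0, 23.0, 138.0], np.float64(86.0)), (320, [-1.0, 24.0, 134.0], np.float64(90.0)), (325, [18.0, 20.0, 109.0], np.float64(115.0)), (330, [13.0, 23.0, 115.0], np.float64(109.0)), (335, [13.0, 24.0, 115.0], np.float64(110.0))]
```

View pics/c8.png

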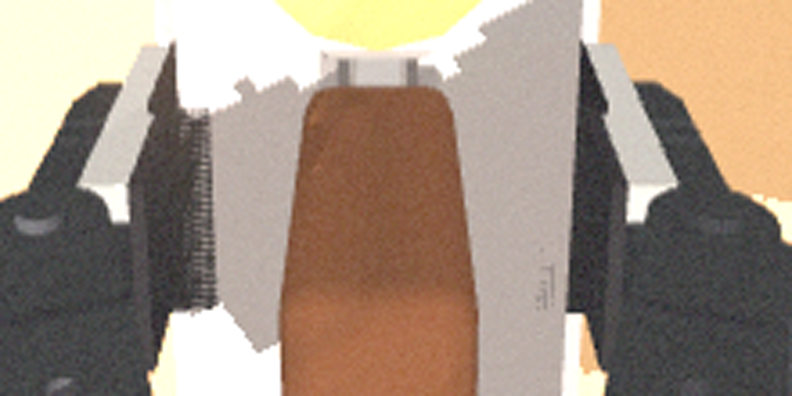

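View pics/c8s.png

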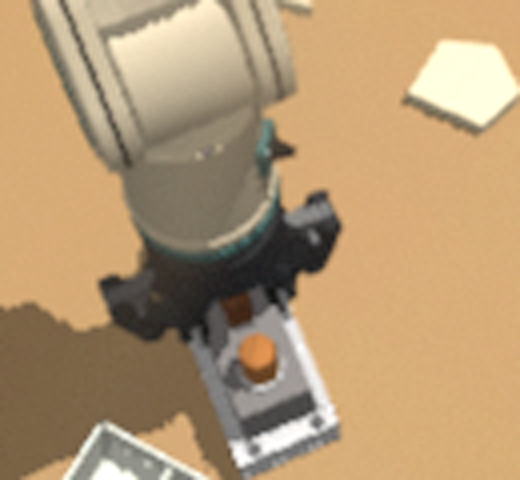

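The paddles are pushed flush and the pads tilt slightly inward above them, which explains 46 rather than 52. The grip looks sound, so I'll test it with a small lift.

```bash
python3 -m jog '[0,0,-2,0,40, 0,0,-4,0,40, 0,0,-6,0,40, 0,0,-9,0,40, 0,0,-12,0,40, 0,0,-12,0,40, 0,0,-12,0,40, 0,0,-12,0,40]'; python3 - <<'E'
from h import *
s=read_state();print(s['eef_pos'],s['tool_rot'],s['width'],s['force'],s['torque'],s['qd'].round(3));im,d,p=shot("wrist","w9");P=cloud(d,p['K'],p['T']);print('top z',np.nanmedian(P[130:240,200:212,2]),np.nanmedian(P[260:300,210:220,2]),np.nanmedian(P[260:300,292:300,2]))
E
```

```text
clock: 14.03
eef_pos: [572.2, -228.1, 233.0]
tool_rot: [3.142, 0.0, -0.534]
force: [-0.2, -0.1, -5.8]
width: 45.3
[ 572.20454726 -228.06401761  232.98685889] [ 3.14150604e+00  3.75096769e-04 -5.33830534e-01] 45.287210778969 [-0.15487573 -0.13498806 -5.77111014] [-0.00517408  0.02838074 -0.00538809] [ 0.    -0.    -0.002  0.     0.001 -0.     0.   ]
top z 83.61311885623807 83.61713568431492 83.66789218807378
```

View pics/w9.png

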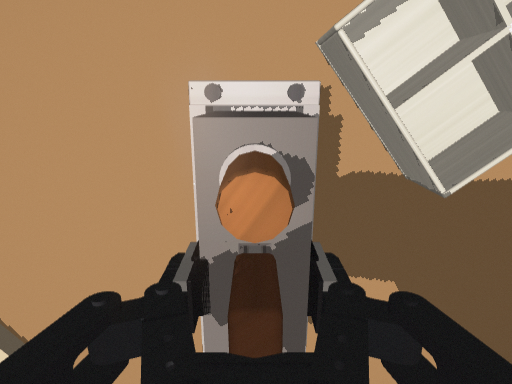

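The carrier came up 8.4 mm level with the tool, carrying just its weight (-5.8 N) and free of the dock's locks. I'll continue lifting.

```bash
python3 -m jog '[0,0,-3,0,40, 0,0,-8,0,40, 0,0,-14,0,40, 0,0,-20,0,40, 0,0,-26,0,40, 0,0,-33,0,40, 0,0,-40,0,40, 0,0,-48,0,40, 0,0,-56,0,40, 0,0,-64,0,40, 0,0,-72,0,40, 0,0,-80,0,40, 0,0,-86,0,40, 0,0,-90,0,40, 0,0,-92,0,40, 0,0,-92,0,40, 0,0,-92,0,40, 0,0,-92,0,40, 0,0,-92,0,40]'; python3 - <<'E'
from h import *
s=read_state();print(s['eef_pos'],s['tool_rot'],s['width'],s['force'],s['torque'],s['qd'].round(3));im,d,p=shot("wrist","w10");P=cloud(d,p['K'],p['T'])
for n,(a,b,c,e) in dict(top1=(200,130,212,240),L=(210,260,220,300),R=(292,260,300,300),iron=(240,262,270,280),fore=(225,118,285,135)).items(): print(n,np.nanmedian(P[b:e,a:c,2]))
im,d,p=shot("scene","s10");cv2.imwrite('pics/c10s.png',cv2.resize(im[150:330,130:330],None,fx=3.3,fy=3.3,interpolation=cv2.INTER_CUBIC))
E
```

```text
clock: 15.67
eef_pos: [572.1, -228.0, 324.7]
tool_rot: [3.141, 0.001, -0.534]
force: [-0.2, 0.3, -4.3]
width: 45.5
[ 572.12710289 -227.99832634  324.71035582] [ 3.14140765e+00  9.51256928e-04 -5.33838525e-01] 45.5091753003596 [-0.19468832  0.25227917 -4.28445584] [-0.01009353  0.04363274 -0.04068107] [-0.    -0.001  0.    -0.001 -0.001  0.001  0.   ]
top1 175.3091921187517
L 175.36198056031174
R 175.37955175991465
iron 192.0872800431905
fore 175.24370440367608
```

View pics/w10.png

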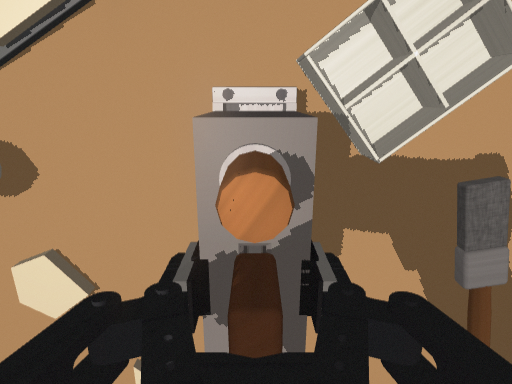

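View pics/c10s.png

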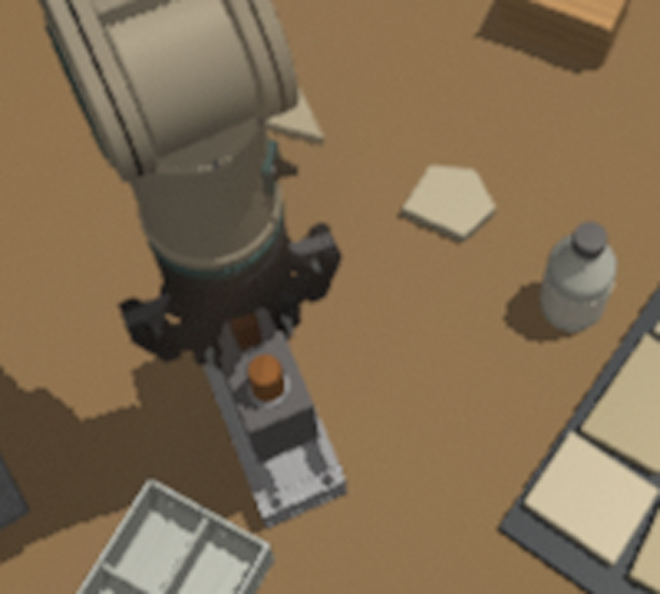

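The carrier top is at 175.3, exactly 100 mm above its seat (75.3). It's level front to back and side to side. The iron (228–282, 254+) sits at the same pixels as before the lift, and nothing is moving. Handing in.

```bash
python3 - <<'E'
from h import *
print(finish_job());s=read_state();print(s['eef_pos'],s['width'],s['force'])
E
```

```text
the job is handed in; nothing more can be done
None
the job is handed in; nothing more can be done
```

The iron is in the carrier's middle slot and the loaded carrier is out of its dock. I handed the job in at about 16 s with the arm holding it by the pinched catches; no verdict was reported.

- **Iron home:** after I let go, the handle top measured 40.0 mm above the carrier top, which is the handle's own height. That means it is fully seated. After the lift it appeared at the same image position as before.
- **Lift:** the carrier's top face rose from 75.3 to 175.3 mm, so it is 100 mm above its seat. It is level and over the dock. The arm was still, and the last force reading was about 4.3 N, close to the loaded weight of about 4.6 N.
- **Other things on the bench:** the moves kept clear of them, and nothing looked disturbed in the last pictures. I did not measure each one.

One check disagreed. The finger opening read about 46 mm while pinching, not the 52 mm expected with both catches fully pressed. The pads looked slightly tilted over the pressed paddles, and both catches looked fully in. They released cleanly on a small test lift first, and the grip did not slip afterwards. I had no direct reading of the catch joints.

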